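# Open the push-and-turn cap of the cleaner jug

### The job

Open the child-proof cleaner jug. First slide the thin guard panel straight up out of the slotted posts in front of the jug and stand it upright in a slot of the wooden plate rack; then press the jug's cap down against its spring, keep it pressed while turning it counter-clockwise (seen from above) about a sixth of a turn, and lift it off. Finish while still holding the cap in the gripper, level and still, straight above the jug and at least 5 cm higher than where it sat; do not disturb the jars, the salt shaker or the bowl around.

Things in the scene. Friction and masses are not known exactly. Their poses are not given: they have to be found in the camera images.
- jug: White low cleaner jug (108 mm wide, 80 deep, top at 68 mm) in a flat light-grey caddy; one piece, cannot move. Origin: on the cap's axis, at the caddy's underside (on the worktop), z up; -x is the front, where two slotted posts (70 mm high, at y -53 and +53, x -38 mm) hold the guard panel. Handle at the back (+x). The neck inside the cap: 16 mm radius, ends 101 mm above the origin.
- cap: Grey round ribbed push-and-turn cap, 57 mm across, 36 mm high, 50 g, loose but locked on the jug's neck by three inner lugs. Origin: centre of its underside, z up. Locked, it stands 86 mm above the jug's origin (its top 122 mm above the worktop) and its x axis is within 0.03 rad of the jug's. Not pressed, or clockwise, it turns only a few degrees.
- cap_top (a point): Centre of the cap's top. Pressing meets a spring: 4 N at first, 10 N at 8 mm, where there is a firm stop. Press down over 4 mm (6 to 7 mm is good) and keep it down while turning counter-clockwise seen from above (positive about z). From 48 degrees of turn on it is free and lifts straight off; a stop ends the turn at about 68 degrees (aim for 58).
- panel: Thin upright steel guard panel, 6 mm thick (x), 110 wide (y), 160 high (z), 0.08 to 0.17 kg, loose. Origin: centre of its lower edge. It starts in the slots of the two posts, 38 mm in front of the cap's axis, lower edge 6 mm, upper edge 166 mm above the worktop. Slots are 9 mm wide and end 70 mm above the worktop: raise it 65 mm or more to bring it out.
- rack: Fixed wooden plate rack: board 98 (x) by 96 mm (y), its top 14 mm above the worktop; two rows (y -34 and +34 mm) of four upright dowels, 8 mm thick, 72 mm high, at x -36, -12, 12, 36 mm. They form three slots 16 mm wide along y, at x -24, 0, 24 mm; any will do. Origin: centre of its underside, z up. The panel stands with its lower edge on the board, width along y.
- jam_jar: Jam jar with a green lid, 64 mm across, 99 mm high, loose; leave alone. Origin: centre of its underside.
- spice_jar: Spice jar with a white cap, 46 mm across, 109 mm high, loose; leave alone. Origin: centre of its underside.
- salt_shaker: Salt shaker, 44 mm across, 90 mm high, loose; leave alone. Origin: centre of its underside.
- prep_bowl: Thin bowl, 125 mm across, 44 mm high, loose; leave alone. Origin: centre of its underside.
Mind the look-alikes: they are no part of the job. There is more than one size of the panel; the job needs the larger.

How it is judged:
By the outcome, as a careful person would: the job done as asked, in the order asked, and still so for the second after the job is handed in, while the arm keeps its last pose, push and grip.
It also fails if it takes over 51 s, if anything falls off the work surface, if the arm or the gripper's body presses on something with over 40 N, if the wrist force passes 120 N, or if a joint passes its speed limit or range.

### The arm

A 6-joint arm with a two-finger parallel gripper is mounted at the origin on a cart in front of the work surface, level with it; the furniture and walls round the work are solid. World frame = base frame: x ahead of the robot, y to its left, z up, the work surface at z = 0. Lengths are in m, angles in degrees, forces in N, time in s.
With the tool pointing down it reaches from about 0.4 to 0.825 m from the base axis. Payload 7 kg.
Tool frame: the origin (TCP) lies midway between the tips of the shut fingers; the grasp point (between the pads) lies 19 mm behind it; z points along the fingers, y is the line along which they close (so a half turn about z gives the same grasp; the last joint's range is limited). The gripper opens to 88 mm and grips with 3 to 60 N. Pads are 19 mm wide; open, the fingers measure 130 mm over their backs; the gripper's body (78 mm by 193 mm) begins 47 mm behind the grasp point.
Start: joints at [-57.748, 20.546, 0.682, 0, -70.136, -16.507], TCP at [0.183, -0.65, 0.227] pointing down, gripper open.
Joint ranges: [-176.03, 176.03], [-82.01, 121.73], [-58.28, 71.71], [-173.87, 95.51], [-174.79, -0.11], [-173.66, 173.66]. Speed limits (degrees/s): [136.94, 136.94, 172.46, 180, 180, 180].

### API

Orientations are given as a 3x3 rotation matrix whose columns are the frame's x, y, z axes.
In Python, from rig import robot gives the robot as it stands. Calls block until the motion is done:
- robot.goto(position, orientation): joint-space move of the TCP to a pose.
- robot.servo_line(position, ori=None, speed=0.15): straight line of the TCP; ori=None keeps the orientation; speed is the mean speed in m/s.
- robot.movej(angles): joint-space move.
- robot.move_gripper(opening): opening from 0.0 (shut) to 1.0 (fully open); the grip force is fixed at half the most; returns when the fingers have stopped.
- robot.dwell(seconds).
- robot.ik(position, orientation): joint angles nearest the present ones, or None.
- robot.grab_frame(name): name is "scene" or "top" or "wrist"; returns (picture, depth): 400x640x3 uint8, red, green, blue; 400x640 float32, m along the optical axis (not along the pixel's ray), 0 where there is no reading.
- robot.camera_info(name): a dict with "vfov" (degrees; the focal length in pixels is half the picture's height over the tangent of half this angle, whatever the lens; pixels are square), "cx", "cy" (the principal point, pixels), "view" (4x4, takes a point from world to camera coordinates); the wrist camera has in their place "T_tool_cam" (4x4, takes a point from camera to tool coordinates, whose origin is the TCP and whose axes are the flange's). Camera axes: x right, y down, z forward; pixel columns grow to the right and rows downward; lengths in m; the calibration is good to about 2 mm. The wrist camera is an equidistant fisheye: a pixel r from the principal point sees the ray r / f radians off the axis. A picture is of the moment at which its call begins: read the wrist's pose just before it. camera_info takes no time and is no camera call.
A pose or a line that the arm cannot do raises robot.Unreachable and nothing moves.
- robot.job_done(): hands the job in; it is judged then, once.
Readings, each from a call of its own:
- robot.read_t(): time.
- robot.read_qpos(): joint angles.
- robot.read_qvel(): joint speeds.
- robot.read_effort(): joint torques, N m.
- robot.read_position(): TCP position.
- robot.read_tcp_rot(): TCP orientation.
- robot.read_force(): force on the tool from outside, world axes, zero at the start.
- robot.read_ft_torque(): the same for the moment, N m.
- robot.read_grip_width(): opening from 0.0 (shut) to 1.0 (fully open).
- robot.read_finger_force(): force on a finger pad.
Only numpy, scipy, OpenCV 4.12 (cv2) and the standard library are available. Lean on these libraries where they do the work, as an engineer would, in place of code of your own. Each camera call takes 0.05 s, during which the arm holds its last target. There are 200 camera calls.

## Working session

There is one attempt and no reset: what is moved stays moved. The work goes in short steps, each a Python script; the robot and the scene stay as the last script left them, time stands still between calls to the robot, and variables do not carry over. Pictures are saved under pics/ and viewed, at most 10 in all, crops included, and the job is handed in when it is done.

```bash
mkdir -p pics; ls; python3 - <<'E'
from rig import robot
import cv2,numpy as np
for n in("scene","top"):
    p,d=robot.grab_frame(n); cv2.imwrite(f"pics/{n}0.png",p[:,:,::-1]); np.savez(f"{n}0.npz",p=p,d=d)
    print(n,robot.camera_info(n), (d==0).mean())
print(robot.camera_info("wrist"),robot.read_t())
E
```

```text
pics
scene {'vfov': 44.979836708053135, 'cx': 321.60285718851793, 'cy': 202.6153800708116, 'view': array([[-0.76491726, -0.64368449,  0.02391362,  0.3879577 ],
       [-0.29335122,  0.31506913, -0.90259432,  0.27656989],
       [ 0.57345152, -0.69742507, -0.42982745,  1.29224167],
       [ 0.        ,  0.        ,  0.        ,  1.        ]])} 0.0039140625
top {'vfov': 47.40132674387402, 'cx': 314.92818889667495, 'cy': 199.4247313837385, 'view': array([[-0.00778242, -0.99995913,  0.0046023 , -0.04186368],
       [-0.98061394,  0.00673053, -0.1958341 ,  0.53817033],
       [ 0.19579512, -0.00603714, -0.98062624,  1.53190945],
       [ 0.        ,  0.        ,  0.        ,  1.        ]])} 0.00415625
{'vfov': 65.70646984690485, 'cx': 319.0859601549782, 'cy': 201.45355069976782, 'T_tool_cam': array([[ 1.23518583e-03, -9.65739383e-01, -2.59510923e-01,
         6.92865625e-02],
       [ 9.99999237e-01,  1.19350592e-03,  3.18172423e-04,
        -1.23464213e-03],
       [ 2.45618369e-06, -2.59511118e-01,  9.65740120e-01,
        -1.57608109e-01],
       [ 0.00000000e+00,  0.00000000e+00,  0.00000000e+00,
         1.00000000e+00]])} 0.1
```

View pics/scene0.png

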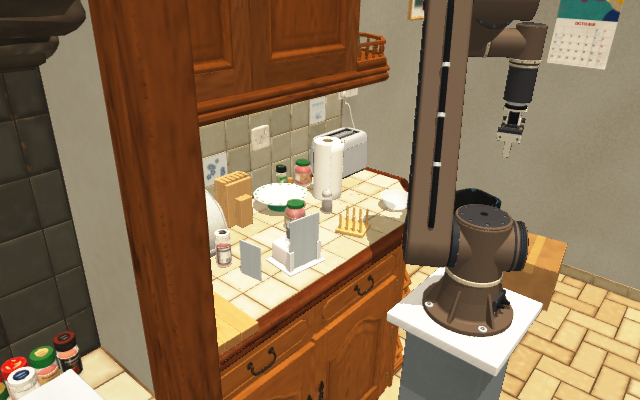

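View pics/top0.png

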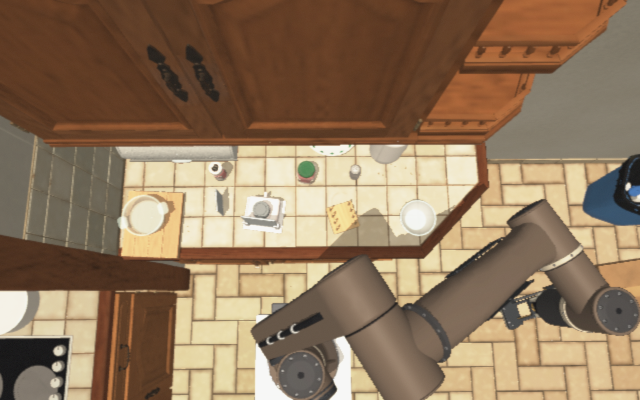

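The scene picture shows the jug with the large panel at (303,240), a smaller look-alike panel at (250,260), and the rack at (351,222). In the top view, the cap is at (265,210), the large panel is in front of it at y≈225, the small panel is at (222,202), the rack is at (343,216) and the bowl is at (418,217). I choose the large panel, standing in the posts in front of the jug. Next I'll take a close crop and compute positions.

```bash
cat > h.py <<'E'
import numpy as np,cv2
from rig import robot
def pts(n,d):
    c=robot.camera_info(n);f=200/np.tan(np.radians(c['vfov']/2));V=c['view']
    v,u=np.mgrid[0:400,0:640]
    P=np.stack([(u-c['cx'])/f*d,(v-c['cy'])/f*d,d],-1)
    return (P-V[:3,3])@V[:3,:3]
def wpts(d,p,R):
    c=robot.camera_info("wrist");f=200/np.tan(np.radians(c['vfov']/2));T=c['T_tool_cam']
    v,u=np.mgrid[0:400,0:640];a=(u-c['cx'])/f;b=(v-c['cy'])/f;r=np.hypot(a,b)+1e-9
    k=np.tan(r)/r
    P=np.stack([a*k*d,b*k*d,d],-1)@T[:3,:3].T+T[:3,3]
    return P@R.T+p
def down(yaw): # tool y axis at angle yaw(deg) from world x in the horizontal plane, z down
    a=np.radians(yaw);y=np.array([np.cos(a),np.sin(a),0]);z=np.array([0,0,-1.]);return np.stack([np.cross(y,z),y,z],1)
E
python3 - <<'E'
from h import *
a=np.load("top0.npz");p,d=a['p'],a['d'];P=pts("top",d)
cv2.imwrite("pics/crop1.png",cv2.resize(p[140:265,120:450],None,fx=2.4,fy=2.4,interpolation=cv2.INTER_CUBIC)[:,:,::-1])
ok=d>0
for nm,(u0,u1,v0,v1) in dict(jug=(238,290,190,238),rack=(325,362,198,237),small=(210,232,188,218)).items():
    Q=P[v0:v1,u0:u1].reshape(-1,3)
    for lo,hi in((.005,.03),(.055,.08),(.078,.1),(.1,.117),(.117,.13),(.13,.155),(.155,.18)):
        q=Q[(Q[:,2]>lo)&(Q[:,2]<hi)]
        if len(q)>3: print(nm,lo,hi,len(q),q.mean(0).round(3),q.min(0).round(3),q.max(0).round(3),cv2.minAreaRect((q[:,:2]*1000).astype(np.float32)))
Q=P[150:400,:][..., :].reshape(-1,3)
print([ (v,P[v,300].round(3)) for v in (60,120,135,150,200,250)])
a=np.load("scene0.npz");P=pts("scene",a['d'])
Q=P[200:275,265:325].reshape(-1,3);q=Q[(Q[:,2]>.1)&(Q[:,2]<.18)&(Q[:,0]<.55)]
print(len(q),q.min(0),q.max(0),cv2.minAreaRect((q[:,:2]*1000).astype(np.float32)))
E
```

```text
jug 0.005 0.03 367 [0.481 0.128 0.009] [0.413 0.046 0.005] [0.583 0.23  0.03 ] ((498.1314697265625, 138.18893432617188), (170.49134826660156, 183.4647979736328), 0.016331052407622337)
jug 0.055 0.08 474 [0.506 0.13  0.068] [0.439 0.078 0.055] [0.564 0.203 0.08 ] ((505.394775390625, 135.51580810546875), (121.92745971679688, 119.22315216064453), 82.4296875)
jug 0.078 0.1 38 [0.462 0.129 0.09 ] [0.445 0.089 0.079] [0.518 0.187 0.1  ] ((470.085693359375, 142.63206481933594), (74.13772583007812, 91.9737319946289), 15.006854057312012)
jug 0.1 0.117 43 [0.47  0.134 0.111] [0.447 0.087 0.101] [0.518 0.191 0.117] ((484.6423034667969, 135.6565399169922), (105.09879302978516, 66.77339172363281), 83.36798095703125)
jug 0.117 0.13 226 [0.489 0.137 0.123] [0.446 0.087 0.117] [0.521 0.188 0.13 ] ((485.8824462890625, 132.805419921875), (101.51937866210938, 69.493896484375), 81.98001861572266)
jug 0.13 0.155 45 [0.46 0.14 0.14] [0.446 0.088 0.13 ] [0.508 0.192 0.155] ((479.46142578125, 136.14920043945312), (104.07725524902344, 56.350616455078125), 82.06944274902344)
jug 0.155 0.18 79 [0.455 0.14  0.1
[... 1130 characters left out ...]
94 0.116] ((527.7620239257812, 287.2358703613281), (74.58073425292969, 4.552765369415283), 6.547990798950195)
small 0.117 0.13 4 [0.526 0.286 0.118] [0.512 0.283 0.118] [0.563 0.289 0.119] ((537.02197265625, 287.66656494140625), (51.560279846191406, 3.278264045715332), 6.034811973571777)
[(60, array([ 0.607, -0.017,  0.903])), (120, array([ 0.61 , -0.01 ,  0.621])), (135, array([ 0.606, -0.007,  0.529])), (150, array([ 0.737,  0.008, -0.008])), (200, array([0.546, 0.008, 0.003])), (250, array([ 0.367,  0.008, -0.001]))]
636 [0.4431151  0.08902855 0.10051382] [0.51903898 0.19998084 0.16749491] ((460.97381591796875, 149.3621826171875), (94.82585144042969, 80.03604125976562), 39.76980209350586)
```

View pics/crop1.png

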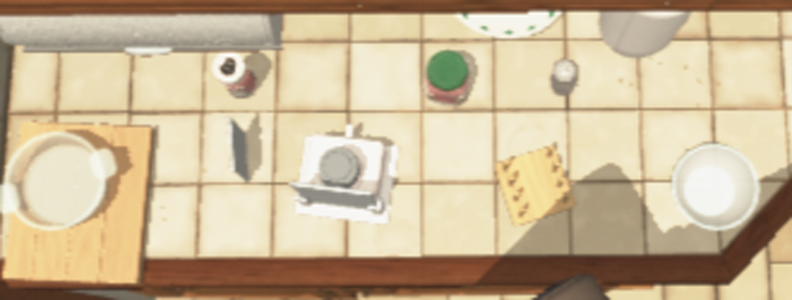

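The crop confirms it: the large panel stands in the posts in front of the cap, centred at (340,188) in the crop. The small panel (240,150) is separate, and the rack is at (533,183), turned slightly CCW. Next I check IK for the poses and look close at the rack and the jug on the way.

```bash
python3 - <<'E'
from h import *
np.set_printoptions(precision=1,suppress=True)
for y in(-8,172):
    print(y,robot.ik([.456,.141,.25],down(y)),robot.ik([.494,.136,.088],down(y)),robot.ik([.494,.136,.088],down(y+58)),robot.ik([.483,-.142,.25],down(y+23)))
for a in (30,60,90,-30,-60): print(a,robot.ik([.494,.136,.088],down(a)))
E
```

```text
-8 [ 40.9   0.6 -21.2   0.  -68.2 131.1] [ 37.4  13.3 -30.1   0.  -46.6 134.6] [  37.4   13.3  -30.1    0.   -46.6 -167.4] [   6.     3.3  -18.4    0.   -68.3 -171. ]
172 [ 40.9   0.6 -21.2   0.  -68.2 -48.9] [ 37.4  13.3 -30.1   0.  -46.6 -45.4] [ 37.4  13.3 -30.1   0.  -46.6  12.6] [  6.    3.3 -18.4   0.  -68.3   9. ]
30 [ 37.4  13.3 -30.1   0.  -46.6 172.6]
60 [  37.4   13.3  -30.1    0.   -46.6 -157.4]
90 [  37.4   13.3  -30.1    0.   -46.6 -127.4]
-30 [ 37.4  13.3 -30.1   0.  -46.6 112.6]
-60 [ 37.4  13.3 -30.1   0.  -46.6  82.6]
```

```bash
python3 - <<'E'
from h import *
def look(n,pos,yaw):
    robot.goto(pos,down(yaw)); robot.dwell(.15)
    p,R=np.array(robot.read_position()),np.array(robot.read_tcp_rot()); im,d=robot.grab_frame("wrist")
    np.savez(n+".npz",p=im,d=d,P=wpts(d,p,R)); print(n,p,robot.read_t()); return im
a=look("rackw",[.483,-.142,.22],190); b=look("jugw",[.475,.14,.28],172)
cv2.imwrite("pics/w1.png",np.hstack([cv2.resize(x,(400,250),interpolation=cv2.INTER_AREA) for x in(a,b)])[:,:,::-1])
for n,bands in (("rackw",((.008,.02),(.06,.075),(.075,.095))),("jugw",((.06,.075),(.115,.13),(.15,.175)))):
    P=np.load(n+".npz")['P']; Q=P.reshape(-1,3)
    c=np.array([.483,-.142]) if n=="rackw" else np.array([.485,.138])
    Q=Q[np.linalg.norm(Q[:,:2]-c,axis=1)<.09]
    for lo,hi in bands:
        q=Q[(Q[:,2]>lo)&(Q[:,2]<hi)]
        if len(q)>5: print(n,lo,hi,len(q),q.mean(0).round(4),cv2.minAreaRect((q[:,:2]*1000).astype(np.float32)))
E
```

```text
rackw [ 0.48295122 -0.14259886  0.21989743] 2.4167
jugw [0.47515048 0.13895167 0.27972869] 3.725
rackw 0.008 0.02 5609 [ 0.4852 -0.1462  0.0134] ((485.00225830078125, -143.84373474121094), (99.35379028320312, 96.66693878173828), 17.415481567382812)
rackw 0.06 0.075 456 [ 0.4841 -0.1434  0.0688] ((484.4351806640625, -144.1605987548828), (78.80358123779297, 76.20574951171875), 17.811141967773438)
jugw 0.06 0.075 3254 [0.5089 0.1225 0.0673] ((501.8265075683594, 129.833984375), (121.19989776611328, 97.29936981201172), 77.05548095703125)
jugw 0.115 0.13 2212 [0.4945 0.1338 0.1221] ((490.13812255859375, 119.46011352539062), (90.41209411621094, 56.71795654296875), 72.29163360595703)
jugw 0.15 0.175 940 [0.4574 0.1356 0.1633] ((457.432861328125, 138.32225036621094), (108.20582580566406, 6.811530590057373), 82.42972564697266)
```

View pics/w1.png

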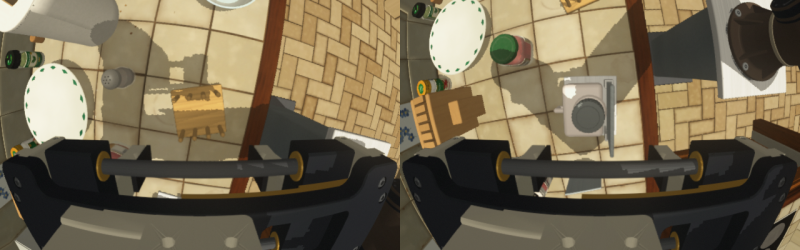

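The wrist pictures show the rack (200,110) and the jug with the panel edge-on (610,118); both are clear around. Rack centre is (0.485,-0.144) at yaw 17.6°. Panel centre is (0.457,0.139) at yaw -7.6°. Next: grasp and lift the panel.

```bash
python3 - <<'E'
from h import *
yw=172.4; c=[.457,.139]
robot.goto(c+[.20],down(yw)); robot.move_gripper(.35)
robot.servo_line(c+[.137],speed=.12); robot.move_gripper(0)
print("grip",robot.read_grip_width()*88,robot.read_finger_force(),robot.read_position(),robot.read_force(),robot.read_t())
if robot.read_grip_width()*88>3:
    robot.servo_line(c+[.16],speed=.08); print(robot.read_force(),robot.read_grip_width()*88)
    robot.servo_line(c+[.25],speed=.12); print(robot.read_force(),robot.read_grip_width()*88,robot.read_t())
    p,R=np.array(robot.read_position()),np.array(robot.read_tcp_rot());im,d=robot.grab_frame("scene");cv2.imwrite("pics/lift.png",im[150:300,200:400][:,:,::-1].repeat(3,0).repeat(3,1))
    Q=pts("scene",d)[180:270,240:360].reshape(-1,3)
    n=np.array([np.cos(np.radians(-7.6)),np.sin(np.radians(-7.6))])
    s=(Q[:,:2]-c)@n; t=(Q[:,:2]-c)@np.array([-n[1],n[0]])
    m=(abs(s)<.012)&(Q[:,2]>.11)&(Q[:,2]<.2)&(abs(t)<.08); q=Q[m]
    print(m.sum(),"s",s[m].mean(),"t",t[m].min(),t[m].max(),"tilt slope",np.polyfit(q[:,2],s[m],1),np.polyfit(t[m],s[m],1)); 
    m=(abs(s)<.012)&(abs(t)<.03)&(Q[:,2]>.07);print("zmin",np.percentile(Q[m,2],1))
E
```

```text
grip 5.932637828938321 30.001077353954315 [0.45713089 0.13911311 0.13738129] [ 0.25460076 -0.1270272   4.2164172 ] 6.425
[ 0.18038294  0.4453122  -0.99533312] 6.105500174683762
[ 0.57871028  0.34382069 -1.80214358] 6.27314046325174 7.7667
755 s -0.0034935211860621282 t -0.05633832245191118 0.06126851859612664 tilt slope [ 0.00013446 -0.00351495] [-0.00259395 -0.00347803]
zmin 0.07153958601198887
```

View pics/lift.png

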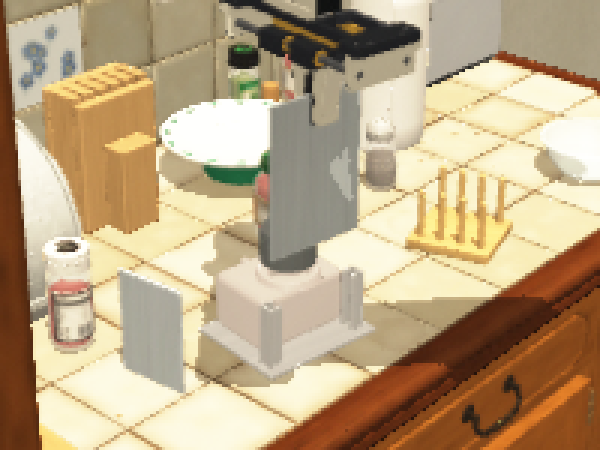

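The picture shows the panel held upright and clear of the posts, with its lower edge above the cap base. Rack clear. Move it over the rack and lower it.

```bash
python3 - <<'E'
from h import *
c=[.485,-.144]; 
robot.servo_line([.44,.05,.25],speed=.2); robot.servo_line(c+[.25],down(197.6),speed=.15)
robot.servo_line(c+[.20],speed=.15)
print(robot.read_position(),robot.read_force(),robot.read_t())
im,d=robot.grab_frame("scene");cv2.imwrite("pics/over.png",im[170:260,290:410][:,:,::-1].repeat(5,0).repeat(5,1))
a=np.radians(17.6);n=np.array([np.cos(a),np.sin(a)]);Q=pts("scene",d)[150:260,280:420].reshape(-1,3)
s=(Q[:,:2]-c)@n; t=(Q[:,:2]-c)@np.array([-n[1],n[0]])
m=(abs(s)<.012)&(Q[:,2]>.1)&(Q[:,2]<.18)&(abs(t)<.07); print(m.sum(),s[m].mean(),t[m].min(),t[m].max(),np.polyfit(t[m],s[m],1))
m=(Q[:,2]>.055)&(Q[:,2]<.066)&(abs(t)<.05)&(abs(s)<.05);print("dowels t",np.c_[s[m],t[m]].min(0),np.c_[s[m],t[m]].max(0),m.sum())
E
```

```text
[ 0.48523519 -0.14391522  0.20049596] [ 0.59090194 -0.52151351  0.05742138] 10.375
250 -0.001421622966321271 -0.05372114247348304 0.06558246183703076 [ 0.00866321 -0.00153353]
dowels t [-0.03972181 -0.03467469] [0.04050823 0.04741313] 48
```

View pics/over.png

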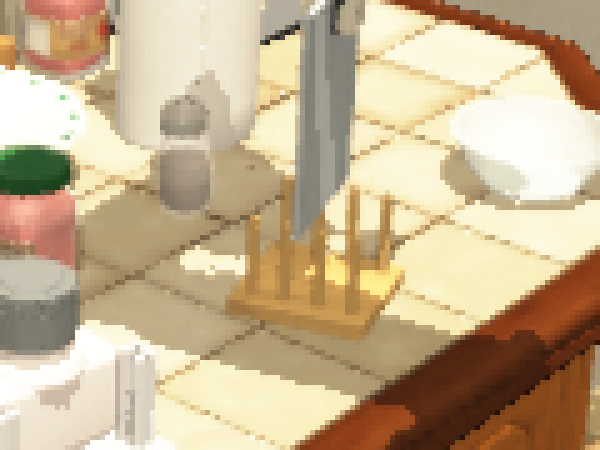

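The picture shows the panel's edge above the middle slot between the dowels. Lower it with force checks.

```bash
python3 - <<'E'
from h import *
c=[.485,-.144]; f0=robot.read_force()[2]
for z in (.185,.17,.158,.151,.148,.1465,.145,.1435):
    robot.servo_line(c+[z],speed=.08 if z<.18 else .1); f=np.array(robot.read_force()); print(z,f.round(1))
    if f[2]-f0>4: break
ok=z<.152
print(ok,robot.read_t())
if ok:
    robot.move_gripper(.35); robot.servo_line(c+[.21],speed=.2)
    im,d=robot.grab_frame("scene");cv2.imwrite("pics/placed.png",im[170:260,290:410][:,:,::-1].repeat(5,0).repeat(5,1))
    a=np.radians(17.6);n=np.array([np.cos(a),np.sin(a)]);Q=pts("scene",d)[150:260,280:420].reshape(-1,3)
    s=(Q[:,:2]-c)@n; t=(Q[:,:2]-c)@np.array([-n[1],n[0]])
    m=(abs(s)<.02)&(Q[:,2]>.1)&(Q[:,2]<.178)&(abs(t)<.08); print(m.sum(),s[m].mean(),np.polyfit(Q[m,2],s[m],1),Q[m,2].max())
    print(robot.read_t())
E
```

```text
0.185 [-0.1  0.  -0.4]
0.17 [ 0.2  0.1 -0.1]
0.158 [ 0.  -0.4 -0.9]
0.151 [ 0.4 -0.6 -0.6]
0.148 [-0.  -0.4 -0.7]
0.1465 [ 1.7  0.  -1.3]
0.145 [ 0.5 -0.5  3.1]
True 12.3583
241 -0.0008989114855346156 [ 0.01353764 -0.00279553] 0.17480733196538994
13.5417
```

View pics/placed.png

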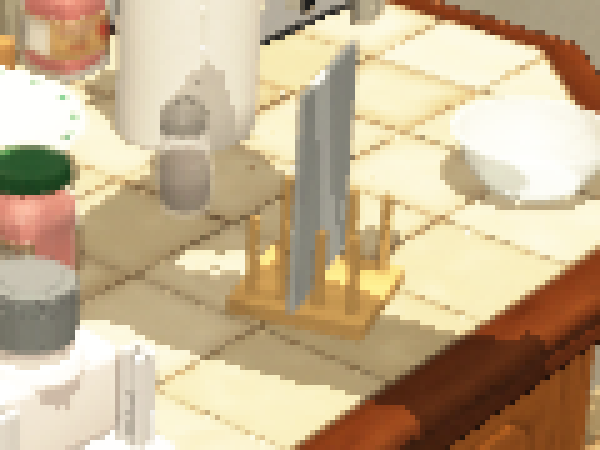

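The panel stands upright in the middle slot, clean between the dowels. Now the cap: look from above.

```bash
python3 - <<'E'
from h import *
robot.goto([.495,.136,.24],down(172.4)); robot.move_gripper(1.0); robot.dwell(.1)
p,R=np.array(robot.read_position()),np.array(robot.read_tcp_rot()); im,d=robot.grab_frame("wrist");P=wpts(d,p,R)
im2,d2=robot.grab_frame("top");P2=pts("top",d2)
for P in(P,P2):
    Q=P.reshape(-1,3);Q=Q[np.linalg.norm(Q[:,:2]-[.495,.136],axis=1)<.05]
    q=Q[(Q[:,2]>.114)&(Q[:,2]<.13)];print(len(q),q.mean(0),cv2.minEnclosingCircle((q[:,:2]*1000).astype(np.float32)),cv2.fitEllipse(cv2.convexHull((q[:,:2]*1000).astype(np.float32))))
Q=np.load("jugw.npz")['P'].reshape(-1,3);r=np.linalg.norm(Q[:,:2]-[.495,.136],axis=1)
m=(r>.035)&(r<.08)&(Q[:,0]>.49);print("back zmax",np.sort(Q[m,2])[-20:].round(3));print(robot.read_t(),robot.read_grip_width())
E
```

```text
2820 [0.49496299 0.13360111 0.12201096] ((495.16925048828125, 135.0663299560547), 29.07163429260254) ((495.16998291015625, 135.02685546875), (56.95123291015625, 57.33074951171875), 85.25718688964844)
111 [0.49342291 0.13187501 0.12312468] ((492.15911865234375, 136.46873474121094), 27.814966201782227) ((492.2623596191406, 136.7662811279297), (53.86484909057617, 55.3215446472168), 70.8931655883789)
back zmax [0.398 0.398 0.398 0.398 0.398 0.398 0.398 0.398 0.398 0.398 0.398 0.398
 0.398 0.398 0.398 0.398 0.398 0.398 0.398 0.399]
15.9 1.0020122687328648
```

```bash
python3 - <<'E'
from h import *
np.set_printoptions(precision=2,suppress=True)
c=[.4948,.1352]
robot.servo_line(c+[.14],speed=.15); robot.servo_line(c+[.088],speed=.08); print(np.array(robot.read_force()))
robot.move_gripper(0); print("grip",robot.read_grip_width()*88,robot.read_finger_force(),np.array(robot.read_force()),robot.read_t())
for z in(.085,.0835,.0825,.0815):
    robot.servo_line(c+[z],speed=.03); print(z,np.array(robot.read_position()),np.array(robot.read_force()),np.array(robot.read_ft_torque()),robot.read_t())
E
```

```text
[-0.2   0.57  0.58]
grip 56.002774386577045 30.000184275077117 [-0.57  0.26  2.32] 18.1417
0.085 [0.5  0.14 0.09] [-1.55 -0.52  6.13] [-0.02  0.52  0.04] 18.3917
0.0835 [0.5  0.14 0.08] [-1.46  0.04  6.17] [-0.08  0.68  0.01] 18.6417
0.0825 [0.5  0.14 0.08] [-1.41 -0.4   7.91] [-0.07  0.83  0.01] 18.8917
0.0815 [0.5  0.14 0.08] [-3.58 -0.42  7.98] [-0.06  0.9   0.03] 19.1417
```

```bash
python3 - <<'E'
from h import *
np.set_printoptions(precision=2,suppress=True)
c=[.4948,.1352]
robot.servo_line(c+[.081],speed=.03); print(np.array(robot.read_force()))
q0=np.array(robot.read_qpos())
for a in(8,18,28,38,48,58):
    q=q0.copy();q[5]+=a;robot.movej(q);print(a,np.array(robot.read_qpos())[5]-q0[5],np.array(robot.read_force()),np.array(robot.read_ft_torque()),robot.read_grip_width()*88,robot.read_t())
    if abs(robot.read_ft_torque()[2])>1.2: break
print(np.array(robot.read_position())*1000)
im,d=robot.grab_frame("scene");cv2.imwrite("pics/turned.png",im[190:290,250:370][:,:,::-1].repeat(5,0).repeat(5,1))
E
```

```text
[-2.33 -0.05  8.35]
8 8.052312359196335 [-1.42 -0.44  8.41] [-0.13  0.51 -0.02] 56.37985422149373 19.65
18 18.045445033124995 [-0.82 -1.82  7.21] [-0.09  0.28  0.05] 56.451747213772535 19.9417
28 28.045888432725853 [-1.27  0.35  8.01] [-0.03  0.25 -0.02] 55.89863207026762 20.2333
38 38.04577261982243 [ 0.13 -0.71  8.29] [-0.01  0.2  -0.01] 55.79700952685839 20.525
48 48.047870395571564 [0.31 0.55 8.04] [0.05 0.16 0.02] 55.982659374167795 20.8167
58 58.04447144526443 [ 0.44 -0.05  7.42] [ 0.02  0.21 -0.  ] 56.01794583997555 21.1083
[496.34 135.91  82.63]
```

View pics/turned.png

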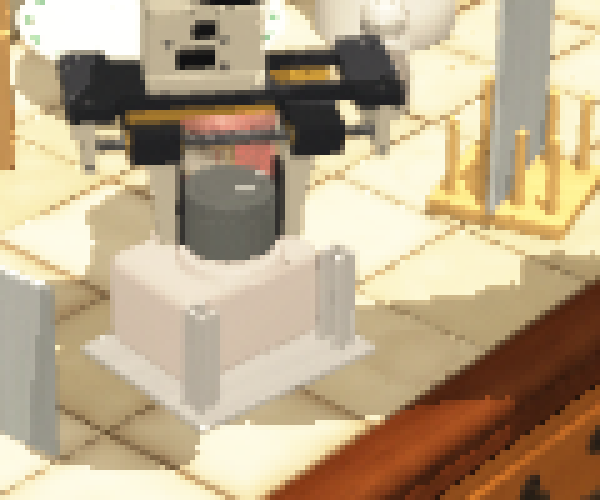

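The arm's compliance left about 5.4 mm of press, which is enough. The cap is held level between the fingers at 58°. Lift gently, watching the force.

```bash
python3 - <<'E'
from h import *
np.set_printoptions(precision=2,suppress=True)
x,y,_=robot.read_position();ok=True
for z in(.086,.089,.092,.096,.101,.11,.13,.16):
    robot.servo_line([x,y,z],speed=.06);f=np.array(robot.read_force());print(z,f,robot.read_grip_width()*88,robot.read_t())
    if f[2]<-6: ok=False;break
if ok:
    robot.servo_line([.4948,.1352,.165],speed=.06);robot.dwell(.5)
    im,d=robot.grab_frame("scene");cv2.imwrite("pics/lifted.png",im[170:290,240:400][:,:,::-1].repeat(4,0).repeat(4,1))
E
```

```text
0.086 [ 0.55 -0.41  4.21] 55.78615453051158 21.4083
0.089 [ 0.32 -1.19 -0.2 ] 55.94206933981074 21.6583
0.092 [-0.38 -0.12 -0.3 ] 55.82537672822509 21.9083
0.096 [ 0.1   0.58 -0.1 ] 56.22466886881974 22.1583
0.101 [ 0.58  0.04 -0.2 ] 55.968060910521146 22.4083
0.11 [-0.49 -0.97 -0.82] 56.0127304157657 22.7083
0.13 [-0.57 -0.51 -0.47] 56.01054469351318 23.1917
0.16 [ 0.79 -0.56  0.31] 55.64603696853426 23.8417
```

View pics/lifted.png

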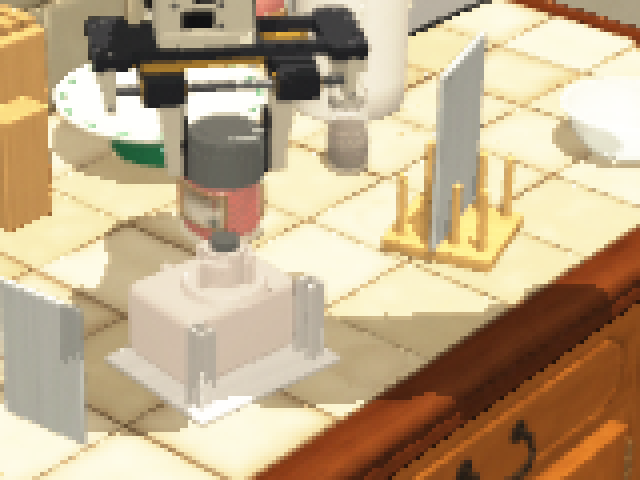

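The cap is off and held level at (225,150), above the bare neck at (225,245). The panel stands in the rack and the neighbours are undisturbed. It is lifted 77 mm, so I'm handing in.

```bash
python3 -c "
from rig import robot
print(robot.read_position(),robot.read_t(),robot.job_done())"
```

```text
the job is handed in; nothing more can be done
[0.49478181 0.13520211 0.1649563 ] 24.6417 None
```

The job is handed in after 24.6 s: the panel stands upright in the rack's middle slot, and the gripper holds the cap level above the jug, about 77 mm higher than where it sat.

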